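# Shut and bolt the laser beam enclosure

## Robot

A 7-joint arm with a two-finger parallel gripper is mounted at the origin on the work surface. World frame = base frame: x ahead of the robot, y to its left, z up, the work surface at z = 0. Lengths are in mm, angles in degrees, forces in N, time in s.
With the tool pointing down it reaches from about 425 to 875 mm from the base axis. Payload 4.7 kg.
Tool frame: the origin (TCP) lies midway between the tips of the shut fingers; the grasp point (between the pads) lies 19 mm behind it; z points along the fingers, y is the direction in which the jaws open and shut (so a half turn about z gives the same grasp; the last joint's range is limited). The gripper opens to 85 mm and grips with 20 to 120 N. Pads are 22 mm wide; open, the fingers measure 114 mm over their backs; the gripper's body (76 mm by 85 mm) begins 54 mm behind the grasp point. The pads swing forward as they close: fully open they stand 13 mm farther back than shut.
Start: joints at [-65.655, 18.392, -4.016, 83.108, 1.295, 78.541, -3.26], TCP at [259.601, 595.93, 231.349] pointing down, gripper open.
Joint ranges: [-163.93, 163.93], [-17.29, 119.83], [-79.2, 71.16], [3.27, 140.29], [-89.18, 269.18], [5.43, 117.66], [-154.24, 154.24]. Speed limits (degrees/s): [147.25, 147.25, 180, 180, 180, 180, 180].

## Interface

Orientations are given as a 3x3 rotation matrix whose columns are the frame's x, y, z axes.
In Python, from station import bot, imaging gives the robot as it stands.
- The arm moves only by the tool send_rows, never from a script. Its argument "motion" is a list of rows, each a list of 7 numbers: the shift along the tool's x, y, z in cm, then the turn, a rotation vector about the tool's x, y, z in rad, then the finger opening in cm, from 0 to 8.54. A call has 1 to 8 rows; each row is the pose to reach, as a shift and turn from the pose commanded when the call began, along the tool's axes at that moment; what a row does not reach only later rows make up. A row lasts 1/8 s, in which the tool goes at most 62.5 mm and 10.7 degrees, less where a joint would pass 70% of its speed; a pose out of reach is approached as far as the arm can. A call with a gripper value outside its range is refused whole. The fingers move at their own pace and stop on an object; the grip force is fixed at half the most. Time passes only in rows, so rows that repeat a pose let the fingers close. It gives the time, the measured TCP pose, the force and the opening at its end, in the units of the state.
- bot.get_obs(): the state, without advancing time (a new reading comes with each control period).
- imaging.read_camera(name): name is "side" or "top" or "wrist"; returns (picture, depth): 420x560x3 uint8, red, green, blue; 420x560 float32, mm along the optical axis (not along the pixel's ray), 0 where there is no reading.
- imaging.camera_params(name): a dict with "fov_y" (degrees; the focal length in pixels is half the picture's height over the tangent of half this angle, whatever the lens; pixels are square), "cx", "cy" (the principal point, pixels), "xyz" and "orientation" of the camera in the world; the wrist camera has in their place "hand_eye" (4x4, takes a point from camera to tool coordinates, whose origin is the TCP and whose axes are the flange's). Camera axes: x right, y down, z forward; pixel columns grow to the right and rows downward; lengths in mm; the calibration is good to about 2 mm. A picture is of the moment at which its call begins: read the wrist's pose just before it. camera_params takes no time and is no camera call.
- bot.close_job(): hands the job in, once; it reports no verdict.
The state is a dict: "time": time; "joint_pos": joint angles; "joint_vel": joint speeds; "tau": joint torques, N m; "position": TCP position; "eef_rot": TCP orientation; "contact_force": force on the tool from outside, world axes, zero at the start; "torque": the same for the moment, N m; "grip_width": finger opening in mm.
Only numpy, scipy, OpenCV 4.12 (cv2) and the standard library are available. Lean on these libraries where they do the work, as an engineer would, in place of code of your own. Each camera call takes 0.05 s, during which the arm holds its last target. There are 200 camera calls.

## Task

We are about to switch the laser on, so close up the beam enclosure: lower its lid gently, without letting it slam, and press it fully shut past its catch, then slide the barrel bolt on the lid fully home through its keeper. Leave the other things on and around the enclosure where they are, and let go when it is done.

Things in the scene. Friction and masses are not known exactly. Their poses are not given: they have to be found in the camera images.
- enclosure: Box fixed to the optical table: aluminium profile frame, black panels, 260 (x) x 360 (y) mm, top surface 125 mm above the table. Origin: centre of its underside. x points from the lid's free edge to the hinge, y along the hinge, z up. The lid covers the top from y = -180 to 100 mm; a fixed black side deck, level with the shut lid, covers y = 103 to 180 mm. Optics stand inside.
- lid (a joint): Angle of the black hinged lid, rad: 0 = fully shut; it grows as the lid opens (starts 0.55 to 1.0). 5 mm panel, 247 mm from hinge axis to free edge, 280 mm wide, hinged at the enclosure's +x side. Stiff hinge: it stays where left; 2 to 9 N down near the free edge moves it. Over the last 14 mm at the edge a spring roller catch resists: 7 to 11 N there snaps it past, then it stays on its stop.
- lid_press (a point): Point on the lid's bare outer (top) face, 205 mm from the hinge axis (42 mm from the free edge), clear of the bolt: a good place to push. Moves with the lid; with the lid shut it is 125 mm above the table. Seen in the enclosure's frame it stays at y = -80 mm.
- lid_hinge (a point): Point on the hinge axis, level with lid_press along the axis (enclosure frame x = 105, y = -80 mm, 125 mm above the table). The axis is the enclosure's y direction and lies in the plane of the lid's top face.
- bolt (a joint): Travel of the steel barrel bolt, m: 0 = drawn right back, 0.050 = fully home at its end stop (starts 0 to 0.014). It sits on the lid's outer face, 150 mm from the hinge axis, and slides along the enclosure's +y, off the lid and over the side deck. It is stiff (about 3 N) and stays where it is left.
- bolt_knob (a point): Centre of the bolt's upright knob head: steel cylinder, 16 mm diameter, 20 mm tall, its top 10 mm above this point. Moves with the bolt. With the lid shut this point is 42 mm above the lid's top (167 mm above the table); the bolt's guides at both ends of the knob's path reach 26 mm above the lid.
- bolt_tip (a point): Centre of the free end of the bolt's round rod (12 mm in diameter), 78 mm along +y from the knob; with the lid shut it is 14 mm above the top surface.
- keeper (a point): Centre of the opening of the keeper, a steel staple fixed on the side deck (opening 18 mm wide, 23 mm high, 16 mm long along y, its top 28 mm above the deck). With the lid shut the bolt's rod runs straight into it; a bolt pushed out by more than about 20 mm beforehand would strike it and stop the lid from shutting.
- sensor_head: Bystander: black round power-meter head, 60 mm in diameter, 22 mm tall, with a short steel connector stub (17 mm) pointing off the enclosure's +y side, lying on the side deck near the hinge end, clear of the lid; origin at the centre of its underside.
- goggles: Bystander: folded laser goggles with dark lenses, 150 mm wide, 51 mm tall, in front of the enclosure; origin at the centre of the underside.
- screw_tray: Bystander: grey open tray of screws, 85 x 130 x 28 mm, in front of the enclosure; origin at the centre of its underside.
- driver: Bystander: screwdriver with black handle, 200 mm long, lying on the table at the enclosure's -y side; origin at the middle of its length, on the table.
- clamp_fork: Bystander: small black clamping fork, 79 x 34 x 10 mm, on the table at the enclosure's -y side; origin at its underside.
- mirror_mount: Bystander: mirror in a black mount on a steel post, 124 mm tall, standing at the enclosure's +y side; origin at the centre of its round base's underside.
- post_holder: Bystander: black post holder with a steel post on a 50 x 75 mm base, 135 mm tall, standing at the enclosure's +y side; origin at the centre of the underside.

How it is judged (in metres and radians):
On the way, in this order (a step that is already met when the one before it is completed fails the run):
1. the lid is pressed shut past its catch (under 0.015 rad) with the bolt still clear of the keeper (travel under 0.022 m) (value of joint lid below 0.015 rad and value of joint bolt below 0.022 m), for 0.2 s.
2. the bolt is slid home (travel over 0.045 m) with the lid shut (value of joint lid below 0.015 rad and value of joint bolt above 0.045 m), for 0.2 s.
At the end, for the whole second after the job is handed in: The lid is fully shut past its catch (within 0.015 rad) and at rest, the bolt is through its keeper (travel over 45 of its 50 mm) and at rest, and the seven bystanders are within 30 mm of where they started, the mirror mount and the post holder still upright (within 0.3 rad) (all of step 2 and velocity of joint lid between -0.05 and 0.05 rad/s and velocity of joint bolt between -0.01 and 0.01 m/s and distance of each of sensor_head, goggles, screw_tray, driver, clamp_fork, mirror_mount, post_holder from where it was at the start of the episode below 0.03 m and angle between each of mirror_mount, post_holder's own z axis and vertical below 0.3 rad); the robot touches nothing.
It fails at once if the lid slams (swings shut faster than 2.5 rad/s while more than 0.08 rad open) (velocity of joint lid below -2.5 rad/s and value of joint lid above 0.08 rad).
It fails at once if a bystander is pushed more than 30 mm from its place (distance of any of sensor_head, goggles, screw_tray, driver, clamp_fork, mirror_mount, post_holder from where it was at the start of the episode above 0.03 m).
It also fails if it takes over 45 s, if anything falls off the work surface, if the arm or the gripper's body presses on something with over 40 N, if the wrist force passes 120 N, or if a joint passes its speed limit or range.

## Working session

There is one attempt and no reset: what is moved stays moved. The work goes in short steps, Python scripts to look and compute and a tool call to move; the robot and the scene stay as the last step left them, time stands still between calls to the robot, and variables do not carry over. Pictures are saved under pics/ and viewed, about 8 in all and at most 12, crops included, and the job is handed in when it is done.

Besides the shell and the picture viewer there is one more tool, called after "Emit:" as a command line: name --pt "numbers of a row" for each row, then --argument value for the rest. send_rows: Moves the arm, as the interface text tells. Its arguments: {"type":"object","properties":{"motion":{"type":"array","items":{"type":"array","items":{"type":"number"}}}},"required":["motion"]}

```bash
mkdir -p pics
python3 - <<'E'
from station import bot, imaging
import cv2, numpy as np
o=bot.get_obs(); print({k:np.round(v,3).tolist() for k,v in o.items()})
for n in ("top","side"):
    p,d=imaging.read_camera(n); cv2.imwrite(f"pics/{n}0.png",p[...,::-1]); np.savez(f"pics/{n}0.npz",p=p,d=d)
    print(n,imaging.camera_params(n))
E
```

```text
{'time': 0.0, 'joint_pos': [-65.655, 18.441, -4.015, 83.177, 1.295, 78.541, -3.259], 'joint_vel': [-0.053, -0.007, -0.04, 0.019, -0.08, -0.053, -0.09], 'tau': [-0.0, -49.358, -0.382, -31.433, 0.013, 0.011, -0.0], 'position': [259.406, 595.392, 230.189], 'eef_rot': [[-0.917, 0.399, -0.001], [0.399, 0.917, -0.002], [-0.0, -0.002, -1.0]], 'contact_force': [0.193, -0.385, 0.076], 'torque': [-0.045, -0.051, 0.003], 'grip_width': 85.148}
top {'fov_y': 57.22707182301897, 'cx': 279.80841406683487, 'cy': 212.03283411924946, 'xyz': array([430.74192942,  51.51163695, 876.3236357 ]), 'orientation': array([[-0.00425628, -0.98053549,  0.19629579],
       [-0.99994253,  0.00224169, -0.01048407],
       [ 0.00983997, -0.19632913, -0.98048868]])}
side {'fov_y': 57.24908859549722, 'cx': 279.9149704665998, 'cy': 203.4451056186734, 'xyz': array([ 181.46504166, -440.60463579,  896.31689304]), 'orientation': array([[ 0.76656278, -0.49116405,  0.41368995],
       [-0.64216407, -0.58891747,  0.49071531],
       [ 0.00260753, -0.64182091, -0.76685012]])}
```

View pics/top0.png

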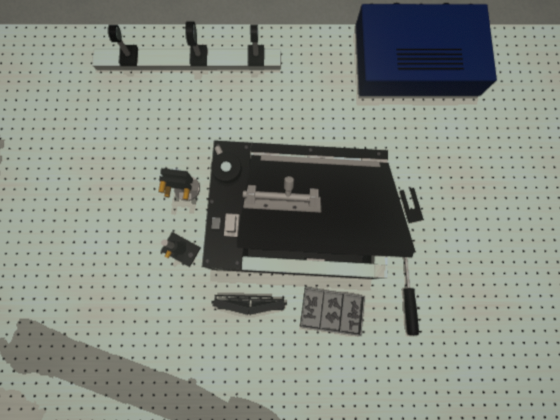

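View pics/side0.png

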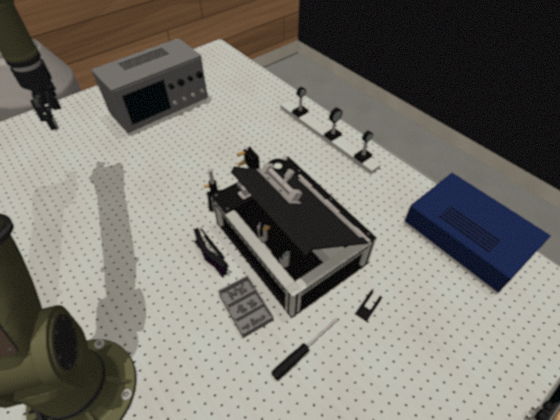

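The top view shows the enclosure with its deck at the left (x 205–240), hinge edge at the top (row about 150), lid free edge at row about 252, bolt knob at (289,185), and keeper at (232,224). Next I measure from the depth.

```bash
cat > h.py <<'E'
import numpy as np
from station import bot, imaging
def cloud(n,d):
    c=imaging.camera_params(n); f=210/np.tan(np.radians(c["fov_y"]/2))
    v,u=np.mgrid[:420,:560]
    P=np.dstack([(u-c["cx"])/f*d,(v-c["cy"])/f*d,d])
    return P@c["orientation"].T+c["xyz"]
def ray(n,u,v,z):
    c=imaging.camera_params(n); f=210/np.tan(np.radians(c["fov_y"]/2))
    r=c["orientation"]@np.array([(u-c["cx"])/f,(v-c["cy"])/f,1]); return c["xyz"]+r*(z-c["xyz"][2])/r[2]
E
python3 - <<'E'
from h import *
np.set_printoptions(precision=1,suppress=True)
d=np.load("pics/top0.npz")["d"]; W=cloud("top",d)
for u,v in [(215,141),(204,267),(387,152),(386,276)]: print("corner",ray("top",u,v,125))
for u,v in [(289,185),(289,180),(232,224),(227,167),(215,200),(215,250),(330,230),(400,240),(250,240),(350,175)]: print((u,v),W[v,u])
m=W[215:245,260:390].reshape(-1,3); m=m[m[:,2]>100]
c=np.median(m,0); U,S,V=np.linalg.svd(m-m.mean(0),full_matrices=False); n=V[2]*np.sign(V[2,2])
print("lid n",n.round(4),"angle",np.arccos(n[2]),"resid",S[2]/len(m)**.5,"c",m.mean(0),"yaw of -n horiz deg",np.degrees(np.arctan2(-n[1],-n[0])))
k=W[170:195,280:300].reshape(-1,3); h=(k-m.mean(0))@n; kk=k[h>35]; print("knob top",len(kk),kk.mean(0),h.max())
dk=W[185:262,208:216].reshape(-1,3); print("deck z",np.median(dk[:,2]))
E
```

```text
corner [730.9 176.6 125. ]
corner [473.2 190.4 125. ]
corner [ 706.8 -178.   125. ]
corner [ 454.7 -161.1  125. ]
(289, 185) [600.3  29.4 258.1]
(289, 180) [608.4  29.4 259.7]
(232, 224) [552.3 134.6 154.5]
(227, 167) [668.5 148.  144.7]
(215, 200) [605.8 172.8 125.9]
(215, 250) [505.9 169.9 126.1]
(330, 230) [525.  -37.  255.1]
(400, 240) [ 507.2 -147.7  263.9]
(250, 240) [506.5  92.  275. ]
(350, 175) [646.7 -92.3 161.2]
lid n [ 1.  -0.   0.2] angle 1.3223008755918149 resid 13.377063636448133 c [525.8 -28.  257.9] yaw of -n horiz deg 179.56110863581347
knob top 500 [620.1  26.7 208.1] 103.47612773471492
deck z 125.93713132107678
```

```bash
cat >> h.py <<'E'
YAW=np.radians(-3.6); C0=np.array([591.4,7.0,0])
R=np.array([[np.cos(YAW),-np.sin(YAW),0],[np.sin(YAW),np.cos(YAW),0],[0,0,1]])
def enc(W): return (W-C0)@R
def wor(p): return R@np.array(p,float)+C0
def lidang(E):
    m=E.reshape(-1,3); m=m[(abs(m[:,1]+110)<50)&(m[:,0]>-125)&(m[:,0]<80)&(m[:,2]>124)]
    a=np.arctan2(m[:,2]-125,105-m[:,0]); a0=np.median(a); r=np.hypot(m[:,2]-125,105-m[:,0]); k=abs(a-a0)<.06
    return a0,k.mean(),r[k].max()
E
python3 - <<'E'
from h import *
import cv2
np.set_printoptions(precision=1,suppress=True)
for n in("top","side"):
    z=np.load(f"pics/{n}0.npz"); p=z["p"]; E=enc(cloud(n,z["d"]))
    a,fr,rm=lidang(E); print(n,"lid",a,fr,rm)
    # coords in lid frame: s from hinge, y, h above
    X=105-E[...,0]; Z=E[...,2]-125
    s=X*np.cos(a)+Z*np.sin(a); h=-X*np.sin(a)+Z*np.cos(a)
    k=(h>40)&(h<56)&(abs(s-150)<12)&(E[...,1]>-60)&(E[...,1]<80)
    if k.sum():
        print("knob s,y,h",k.sum(),np.median(s[k]),E[k][:,1].min(),np.median(E[k][:,1]),E[k][:,1].max(),h[k].max())
    b=(h>8)&(h<30)&(abs(s-150)<14)&(E[...,1]>-60)&(E[...,1]<130); print(" bolt y range",np.percentile(E[b][:,1],[1,99]))
    kp=(E[...,2]>143)&(E[...,2]<165)&(E[...,1]>105)&(E[...,1]<178)&(E[...,0]<30)&(E[...,0]>-125); print(" keeper",kp.sum(),np.median(E[kp],0),E[kp].min(0),E[kp].max(0)) if kp.any() else 0
    sh=(E[...,2]>141)&(E[...,2]<155)&(E[...,1]>105)&(E[...,1]<178)&(E[...,0]>30)&(E[...,0]<130);print(" sensor",sh.sum(),np.median(E[sh],0)) if sh.any() else 0
    dk=(E[...,2]>110)&(E[...,2]<128)&(E[...,1]>140)&(E[...,1]<185)&(abs(E[...,0])<140); print(" deck ymax,x",np.percentile(E[dk][:,:2],[2,98],axis=0))
E
```

```text
top lid 0.6598910240745341 0.9730769230769231 248.9970413505871
knob s,y,h 88 155.46328517641487 16.63044005272358 24.781225519630894 31.82755838130799 52.92210507024367
 bolt y range [-26.1 100.5]
 keeper 146 [-45.6 129.1 153.6] [-60.  121.3 143.5] [-30.2 161.7 156.7]
 sensor 727 [ 68.3 149.1 147.4]
 deck ymax,x [[-127.5  140.9]
 [ 126.   181. ]]
side lid 0.6481123001436347 0.9704852426213106 248.82442872920612
knob s,y,h 42 153.53725738874613 15.366551209181724 21.61691889215306 30.943384200423 52.54001632329794
 bolt y range [-28.1  93.6]
 keeper 19 [-58.8 127.4 149.8] [-60.1 120.2 143.5] [-54.5 137.1 153.8]
 sensor 204 [ 74.4 146.4 145.8]
 deck ymax,x [[-129.9  140.5]
 [ 127.6  181.7]]
```

```bash
cat >> h.py <<'E'
def to(*pts):
    "tool-frame shift (cm) and turn to reach enclosure-frame points with tool y along the enclosure's y"
    o=bot.get_obs(); Rt=np.array(o["eef_rot"]); 
    Rg=np.column_stack([-R[:,0],R[:,1],[0,0,-1]])
    from scipy.spatial.transform import Rotation as Q
    print("enc pos",enc(np.array(o["position"])).round(1),"F",(R.T@o["contact_force"]).round(1),"t",o["time"],"turn",Q.from_matrix(Rt.T@Rg).as_rotvec().round(3))
    for p in pts: print(p,(Rt.T@(wor(p)-o["position"])/10).round(2))
E
python3 -c "
from h import *
to((-57,-80,350),(-57,-80,262))"
```

```text
enc pos [-368.3  566.4  230.3] F [-1.6  0.3 -0.3] t 0.1 turn [-0.002 -0.    -0.348]
(-57, -80, 350) [-51.31 -50.18 -11.88]
(-57, -80, 262) [-51.3  -50.16  -3.08]
```

Emit:
send_rows --pt "0 0 -6 0 0 0 0" --pt "-4 -4 -12 0 0 -0.1 0" --pt "-8 -8 -12 0 0 -0.25 0" --pt "-12 -12 -12 0 0 -0.35 0" --pt "-16 -16 -12 0 0 -0.35 0" --pt "-20 -20 -12 0 0 -0.35 0" --pt "-24 -24 -12 0 0 -0.35 0" --pt "-28 -28 -12 0 0 -0.35 0"

```text
time: 1.1
position: [404.8, 225.4, 351.1]
eef_rot: [[-0.998, 0.061, -0.0], [0.061, 0.998, 0.0], [0.0, 0.0, -1.0]]
contact_force: [0.6, -0.6, -0.2]
grip_width: -0.3
```

```bash
python3 -c "
from h import *
to((-57,-80,350),(-57,-80,262))"
```

```text
enc pos [-200.   206.2  351.1] F [ 0.7 -0.6 -0.2] t 1.1 turn [ 0.    -0.     0.002]
(-57, -80, 350) [-14.24 -28.65   0.1 ]
(-57, -80, 262) [-14.24 -28.65   8.9 ]
```

Emit:
send_rows --pt "-2.5 -5 0 0 0 0 0" --pt "-5 -10 0 0 0 0 0" --pt "-7.5 -15 0 0 0 0 0" --pt "-10 -20 0 0 0 0 0" --pt "-12.5 -25 0 0 0 0 0" --pt "-14.2 -28.6 0 0 0 0 0" --pt "-14.2 -28.6 3.5 0 0 0 0" --pt "-14.2 -28.6 7 0 0 0 0"

```text
time: 2.1
position: [528.9, -67.4, 280.2]
eef_rot: [[-0.998, 0.062, 0.0], [0.062, 0.998, 0.0], [-0.0, 0.0, -1.0]]
contact_force: [0.5, 0.6, 0.2]
grip_width: -0.0
```

Run:
```python
from h import *
import cv2
np.set_printoptions(precision=2,suppress=True)
for n in("side",):
    p,d=imaging.read_camera(n); cv2.imwrite("pics/side1.png",cv2.resize(p[130:330,180:420,::-1],None,fx=2.5,fy=2.5))
to()
def pt(a,r=205,o=0): return (round(105-r*np.cos(a)+o*np.sin(a),1),-80,round(125+r*np.sin(a)+o*np.cos(a),1))
to(*[pt(a) for a in (.66,.6,.55,.5,.45,.4,.35,.3,.25,.2,.15,.1,.07,.04,.02,0)])
```

```text
enc pos [-60.5 -77.8 275.1] F [-2.2 -0.2 -3.6] t 2.15 turn [-0.   -0.01  0.  ]
enc pos [-60.5 -77.8 275.1] F [-2.2 -0.2 -3.6] t 2.15 turn [-0.   -0.01  0.  ]
(np.float64(-56.9), -80, np.float64(250.7)) [-0.38 -0.22  2.44]
(np.float64(-64.2), -80, np.float64(240.8)) [ 0.34 -0.22  3.43]
(np.float64(-69.8), -80, np.float64(232.2)) [ 0.89 -0.22  4.3 ]
(np.float64(-74.9), -80, np.float64(223.3)) [ 1.4  -0.22  5.19]
(np.float64(-79.6), -80, np.float64(214.2)) [ 1.86 -0.22  6.11]
(np.float64(-83.8), -80, np.float64(204.8)) [ 2.27 -0.22  7.05]
(np.float64(-87.6), -80, np.float64(195.3)) [ 2.64 -0.21  8.  ]
(np.float64(-90.8), -80, np.float64(185.6)) [ 2.95 -0.21  8.98]
(np.float64(-93.6), -80, np.float64(175.7)) [ 3.23 -0.21  9.97]
(np.float64(-95.9), -80, np.float64(165.7)) [ 3.45 -0.21 10.97]
(np.float64(-97.7), -80, np.float64(155.6)) [ 3.62 -0.21 11.98]
(np.float64(-99.0), -80, np.float64(145.5)) [ 3.74 -0.21 12.99]
(np.float64(-99.5), -80, np.float64(139.3)) [ 3.79 -0.21 13.61]
(np.float64(-99.8), -80, np.float64(133.2)) [ 3.81 -0.21 14.22]
(np.float64(-100.0), -80, np.float64(129.1)) [ 3.83 -0.21 14.63]
(np.float64(-100.0), -80, np.float64(125.0)) [ 3.82 -0.21 15.04]
```

View pics/side1.png

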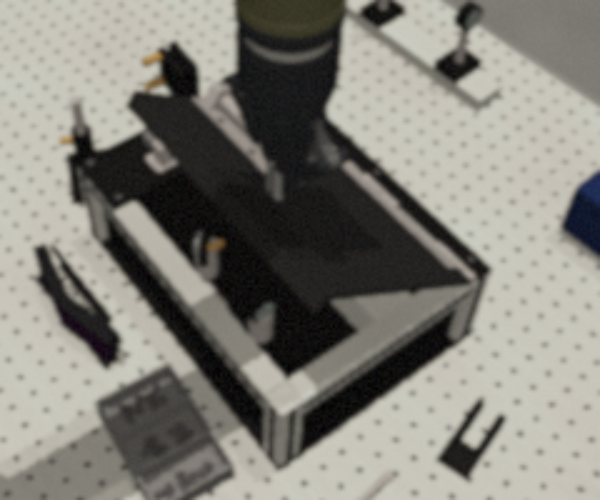

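The picture shows the fingertips just above the lid face, at about (275,190), clear of the bolt. I start pushing along the lid's arc.

Emit:
send_rows --pt "0 0 1.5 0 0 0 0" --pt "0 0 2.8 0 0 0 0" --pt "0.4 0 3.5 0 0 0 0" --pt "0.7 0 4.1 0 0 0 0" --pt "1.3 0 4.9 0 0 0 0" --pt "1.8 0 5.8 0 0 0 0" --pt "2.3 0 6.7 0 0 0 0" --pt "2.7 0 7.7 0 0 0 0"

```text
time: 3.15
position: [501.5, -65.0, 203.7]
eef_rot: [[-0.998, 0.061, -0.0], [0.061, 0.998, 0.0], [0.0, 0.0, -1.0]]
contact_force: [1.3, 0.3, 0.7]
grip_width: -0.3
```

Run:
```python
from h import *
p,d=imaging.read_camera("top"); print(lidang(enc(cloud("top",d))))
to((-100,-80,125))
```

```text
(np.float64(1.1731777350393935), np.float64(0.7577866514546492), np.float64(547.2801725142762))
enc pos [-86.7 -77.5 202.2] F [-0.2  0.1  0.2] t 3.2 turn [-0.    -0.003  0.002]
(-100, -80, 125) [ 1.31 -0.24  7.72]
```

Run:
```python
from h import *
import cv2
p,d=imaging.read_camera("side"); cv2.imwrite("pics/side2.png",cv2.resize(p[130:330,180:420,::-1],None,fx=2.5,fy=2.5))
for n in ("side","top"):
    if n=="top": p,d=imaging.read_camera(n)
    E=enc(cloud(n,d)); m=E[(abs(E[...,1]+155)<20)&(E[...,0]>-125)&(E[...,0]<60)&(E[...,2]>130)&(E[...,2]<290)]
    a=np.arctan2(m[:,2]-125,105-m[:,0]); print(n,np.percentile(a,[10,30,50,70,90]).round(3),len(a))
to()
```

```text
side [0.352 0.36  0.363 0.367 0.371] 1077Traceback (most recent call last):
  File "<stdin>", line 7, in <module>
    return _quantile_unchecked(
        a, q, axis, out, overwrite_input, method, keepdims, weights)
    return _ureduce(a,
                    func=_quantile_ureduce_func,
    ...<5 lines>...
                    overwrite_input=overwrite_input,
                    method=method)
    r = func(a, **kwargs)
    result = _quantile(arr,
                       quantiles=q,
    ...<2 lines>...
                       out=out,
                       weights=wgt)
    slices_having_nans = np.isnan(arr[-1, ...])
                                  ~~~^^^^^^^^^
IndexError: index -1 is out of bounds for axis 0 with size 0
```

View pics/side2.png

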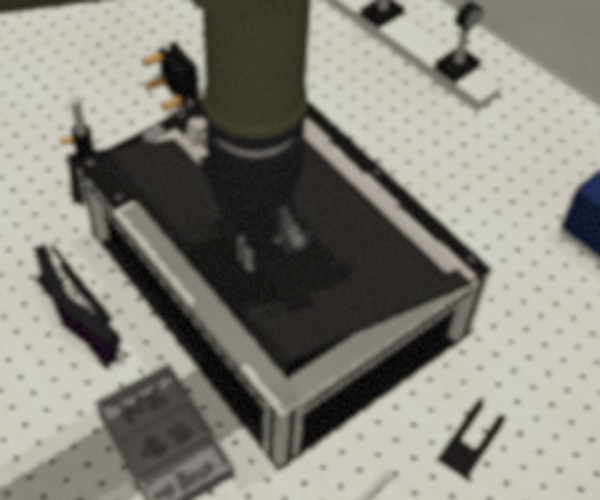

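The lid is down to 0.363 rad and following the fingertips, at about (245,255). I continue more slowly.

Emit:
send_rows --pt "0.2 0 0.7 0 0 0 0" --pt "0.4 0 1.4 0 0 0 0" --pt "0.6 0 2.1 0 0 0 0" --pt "0.8 0 2.8 0 0 0 0" --pt "0.9 0 3.5 0 0 0 0" --pt "1.0 0 4.2 0 0 0 0" --pt "1.1 0 4.8 0 0 0 0" --pt "1.2 0 5.4 0 0 0 0"

```text
time: 4.3
position: [489.9, -64.3, 149.9]
eef_rot: [[-0.998, 0.061, 0.0], [0.061, 0.998, -0.0], [-0.0, 0.0, -1.0]]
contact_force: [-0.8, -0.3, 1.6]
grip_width: 0.0
```

Emit:
send_rows --pt "0.1 0 0.5 0 0 0 0" --pt "0.1 0 0.9 0 0 0 0" --pt "0.1 0 1.3 0 0 0 0" --pt "0.1 0 1.6 0 0 0 0" --pt "0.1 0 1.9 0 0 0 0" --pt "0.1 0 2.2 0 0 0 0" --pt "0.1 0 2.4 0 0 0 0" --pt "0.1 0 2.5 0 0 0 0"

```text
time: 5.3
position: [488.5, -64.2, 125.2]
eef_rot: [[-0.998, 0.061, -0.001], [0.061, 0.998, 0.0], [0.001, 0.0, -1.0]]
contact_force: [-2.1, -0.8, 1.4]
grip_width: -0.0
```

Emit:
send_rows --pt "0 0 0.15 0 0 0 0" --pt "0 0 0.3 0 0 0 0" --pt "0 0 0.3 0 0 0 0" --pt "0 0 0.3 0 0 0 0"

```text
time: 5.8
position: [488.5, -64.2, 124.9]
eef_rot: [[-0.998, 0.061, -0.001], [0.061, 0.998, 0.002], [0.002, 0.001, -1.0]]
contact_force: [-10.5, 0.7, 22.7]
grip_width: -0.0
```

Run:
```python
from h import *
p,d=imaging.read_camera("side")
E=enc(cloud("side",d)); m=E[(abs(E[...,1]+150)<20)&(E[...,0]>-130)&(E[...,0]<60)&(E[...,2]>110)&(E[...,2]<290)]
for lo in (-130,-100,-70,-40,0): 
  q=m[(m[:,0]>lo)&(m[:,0]<lo+30)]; print(lo,len(q),np.median(q[:,2]) if len(q) else 0)
k=(E[...,2]>158)&(E[...,2]<180)&(abs(E[...,0]+45)<15)&(E[...,1]>-10)&(E[...,1]<90); print("knob",k.sum(),np.median(E[k],0),E[k].min(0),E[k].max(0)) if k.any() else 0
to()
```

```text
-130 246 124.23439171709322
-100 244 124.10218172833618
-70 195 124.03940171104125
-40 185 124.00421940951969
0 182 123.82129544828325
enc pos [-98.2 -77.6 124.9] F [-11.3   1.4  24.2] t 5.85 turn [ 0.001 -0.001  0.002]
```

The lid lies flat at 124 mm with 23 N on its stop, so it is shut. I lift off and look at the knob.

Emit:
send_rows --pt "0 0 -2 0 0 0 0" --pt "0 0 -5 0 0 0 0" --pt "0 0 -8 0 0 0 0" --pt "-2 1 -9 0 0 0 0" --pt "-4 3 -9 0 0 0 0" --pt "-5.3 4 -9 0 0 0 0" --pt "-5.3 4 -9 0 0 0 0" --pt "-5.3 4 -9 0 0 0 0"

```text
time: 6.85
position: [543.6, -28.6, 211.9]
eef_rot: [[-0.998, 0.062, -0.001], [0.062, 0.998, -0.001], [0.001, -0.001, -1.0]]
contact_force: [0.2, 0.1, 0.5]
grip_width: -0.3
```

Run:
```python
from h import *
import cv2
np.set_printoptions(precision=1,suppress=True)
for n in("side","top","wrist"):
    p,d=imaging.read_camera(n)
    if n=="wrist":
        cv2.imwrite("pics/w3.png",p[...,::-1]); c=imaging.camera_params(n); o=bot.get_obs(); H=np.array(c["hand_eye"]); f=210/np.tan(np.radians(c["fov_y"]/2))
        v,u=np.mgrid[:420,:560]; P=np.dstack([(u-c["cx"])/f*d,(v-c["cy"])/f*d,d])@H[:3,:3].T+H[:3,3]
        E=enc(P@np.array(o["eef_rot"]).T+o["position"])
    else: E=enc(cloud(n,d))
    k=(d>0)&(E[...,2]>158)&(E[...,2]<182)&(abs(E[...,0]+45)<20)&(E[...,1]>5)&(E[...,1]<90); print(n,"knob",k.sum())
    if k.any(): print(np.median(E[k],0),E[k].min(0),E[k].max(0))
    l=(d>0)&(abs(E[...,1]+150)<20)&(E[...,0]>-120)&(E[...,0]<60)&(abs(E[...,2]-125)<40)
    if l.any(): print(" lid slope",np.polyfit(E[l][:,0],E[l][:,2],1))
to((-45,-25,162))
```

```text
side knob 50
[-46.7  20.7 173.3] [-53.5  15.9 158.8] [-39.2  31.4 178. ]
 lid slope [ -0.  123.9]
top knob 68
[-46.4  24.6 177.3] [-52.2  17.2 159.8] [-36.6  32.2 180.8]
wrist knob 907
[-46.8  22.6 176.2] [-52.7  16.6 158.2] [-37.2  32.3 179.4]
 lid slope [  0.  124.8]
enc pos [-45.4 -38.3 212.3] F [-0.1 -0.3 -1. ] t 7.0 turn [ 0. -0.  0.]
(-45, -25, 162) [-0.   1.3  5. ]
```

View pics/w3.png

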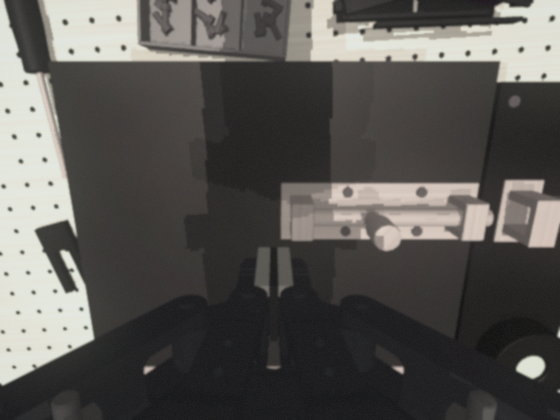

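The wrist view shows the lid shut, the knob at (385,235) with the bolt drawn back, and the keeper at (530,215) ahead of the rod. I drop the fingers behind the knob and push along +y.

Emit:
send_rows --pt "0.1 1 2 0 0 0 0" --pt "0.1 1.5 4 0 0 0 0" --pt "0.1 1.5 5.2 0 0 0 0" --pt "0.1 1.5 5.2 0 0 0 0" --pt "0.1 2.2 5.2 0 0 0 0" --pt "0.1 2.9 5.2 0 0 0 0" --pt "0.1 3.6 5.2 0 0 0 0" --pt "0.1 4.3 5.2 0 0 0 0"

```text
time: 8.0
position: [546.1, 15.4, 160.6]
eef_rot: [[-0.998, 0.06, 0.001], [0.06, 0.998, -0.001], [-0.001, -0.001, -1.0]]
contact_force: [0.4, -4.2, 1.6]
grip_width: -0.2
```

Emit:
send_rows --pt "0 0.7 0 0 0 0 0" --pt "0 1.4 0 0 0 0 0" --pt "0 2.1 0 0 0 0 0" --pt "0 2.8 0 0 0 0 0" --pt "0 3.4 0 0 0 0 0" --pt "0 3.4 0 0 0 0 0"

```text
time: 8.75
position: [548.0, 50.7, 160.3]
eef_rot: [[-0.998, 0.059, 0.0], [0.059, 0.998, 0.001], [-0.0, 0.001, -1.0]]
contact_force: [0.4, 0.4, -0.5]
grip_width: -0.0
```

```bash
python3 -c "
from h import *
to()"
```

```text
enc pos [-46.1  40.9 160.3] F [ 0.4  0.4 -0.5] t 8.75 turn [0.001 0.    0.003]
```

Emit:
send_rows --pt "0 0.3 0 0 0 0 0" --pt "0 0.6 0 0 0 0 0" --pt "0 0.9 0 0 0 0 0" --pt "0 1.1 0 0 0 0 0" --pt "0 1.1 0 0 0 0 0"

```text
time: 9.38
position: [548.5, 60.1, 160.2]
eef_rot: [[-0.998, 0.061, -0.0], [0.061, 0.998, -0.0], [0.0, -0.0, -1.0]]
contact_force: [0.3, -3.1, 0.6]
grip_width: 0.2
```

```bash
cat > k.py <<'E'
from h import *
import cv2,sys
p,d=imaging.read_camera("wrist"); cv2.imwrite(sys.argv[1],p[...,::-1])
for n in("side","top"):
    p,d=imaging.read_camera(n); E=enc(cloud(n,d))
    k=(d>0)&(E[...,2]>162)&(E[...,2]<182)&(abs(E[...,0]+46)<8)&(E[...,1]>50)&(E[...,1]<110)
    if k.any(): print(n,"knob",k.sum(),np.median(E[k],0).round(1),E[k].max(0).round(1))
to()
E
python3 k.py pics/w4.png
```

```text
side knob 12 [-51.5  70.7 173.7] [-48.1  76.5 177.2]
enc pos [-46.2  50.3 160.2] F [-0.8 -3.4  0.2] t 9.525 turn [-0.    -0.     0.002]
```

View pics/w4.png

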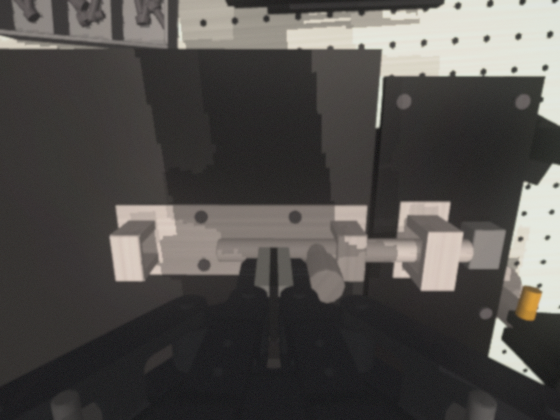

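The rod is through the keeper, emerging at (465,250), and the knob at (325,270) is still short of the guide. I push on to the end stop.

Emit:
send_rows --pt "0 0.2 0 0 0 0 0" --pt "0 0.4 0 0 0 0 0" --pt "0 0.5 0 0 0 0 0" --pt "0 0.5 0 0 0 0 0"

```text
time: 10.02
position: [548.5, 60.6, 160.2]
eef_rot: [[-0.998, 0.064, -0.001], [0.064, 0.998, -0.006], [0.001, -0.006, -1.0]]
contact_force: [-2.6, -11.6, 1.4]
grip_width: -0.2
```

Emit:
send_rows --pt "0 0.15 0 0 0 0 0" --pt "0 0.3 0 0 0 0 0" --pt "0 0.3 0 0 0 0 0" --pt "0 0.3 0 0 0 0 0"

```text
time: 10.52
position: [548.5, 60.8, 160.2]
eef_rot: [[-0.998, 0.066, -0.002], [0.066, 0.998, -0.009], [0.002, -0.009, -1.0]]
contact_force: [-2.5, -16.4, 3.5]
grip_width: 0.2
```

Hard stop at 16 N. I back off, lift, and check.

Emit:
send_rows --pt "0 -1 0 0 0 0 0" --pt "0 -2.5 0 0 0 0 0" --pt "0 -4 -1.5 0 0 0 0" --pt "0 -6 -4 0 0 0 0" --pt "0 -6 -6 0 0 0 0" --pt "0 -6 -6 0 0 0 0" --pt "0 -6 -6 0 0 0 0"

```text
time: 11.4
position: [545.2, 8.9, 220.0]
eef_rot: [[-0.998, 0.06, -0.0], [0.06, 0.998, 0.001], [0.0, 0.001, -1.0]]
contact_force: [-0.2, 0.1, -0.8]
grip_width: 0.0
```

```bash
python3 k.py pics/w5.png
python3 - <<'E'
from h import *
import cv2
np.set_printoptions(precision=1,suppress=True)
p,d=imaging.read_camera("wrist"); c=imaging.camera_params("wrist"); o=bot.get_obs(); H=np.array(c["hand_eye"]); f=210/np.tan(np.radians(c["fov_y"]/2))
v,u=np.mgrid[:420,:560]; P=np.dstack([(u-c["cx"])/f*d,(v-c["cy"])/f*d,d])@H[:3,:3].T+H[:3,3]
E=enc(P@np.array(o["eef_rot"]).T+o["position"])
k=(d>0)&(E[...,2]>165)&(E[...,2]<182)&(abs(E[...,0]+45)<15)&(E[...,1]>40)&(E[...,1]<100); print("knob",k.sum(),np.median(E[k],0),E[k].min(0),E[k].max(0))
r=(d>0)&(E[...,2]>135)&(E[...,2]<148)&(abs(E[...,0]+45)<5)&(E[...,1]>100); print("rod y max",np.percentile(E[r][:,1],[5,50,95,99]))
l=(d>0)&(abs(E[...,1]+100)<20)&(E[...,0]>-120)&(E[...,0]<60)&(abs(E[...,2]-125)<40)
if l.any(): print(" lid slope",np.polyfit(E[l][:,0],E[l][:,2],1))
E
```

```text
side knob 45 [-46.7  68.9 174.3] [-39.   78.2 178. ]
top knob 65 [-45.9  71.1 177.5] [-38.1  78.5 180.9]
enc pos [-46.5  -1.2 219.4] F [ 0.4 -0.9  0.1] t 11.55 turn [-0.    -0.002  0.003]
knob 751 [-46.3  69.9 176.4] [-52.8  63.3 165.1] [-37.   78.8 178.5]
rod y max [102.1 121.5 164.8 166.5]
 lid slope [  0.  124.8]
```

View pics/w5.png

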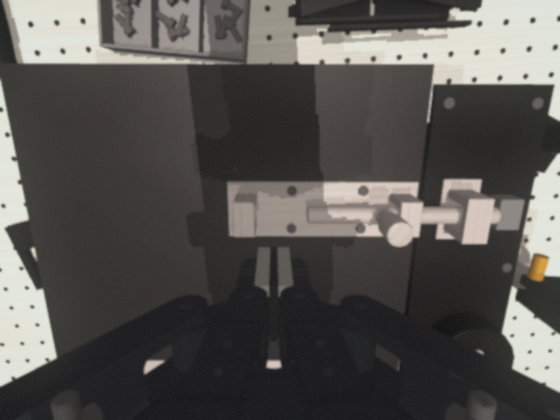

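The knob moved 46.5–48 mm (three cameras) and hit a hard stop, and the rod is through the keeper, with the lid flat. I check the bystanders, then hand in.

Run:
```python
from h import *
p,d=imaging.read_camera("side"); d0=np.load("pics/side0.npz")["d"]
# depth change in regions of the bystanders (side view)
E0=enc(cloud("side",d0)); E=enc(cloud("side",d))
def cen(E,b,z): 
    m=(E[...,0]>b[0])&(E[...,0]<b[1])&(E[...,1]>b[2])&(E[...,1]<b[3])&(E[...,2]>z)&(E[...,2]<160); return (E[m].mean(0).round(1),m.sum()) if m.any() else None
for n,b,z in [("front items",(-300,-140,-200,200),8),("minus-y items",(-250,150,-300,-190),5),("plus-y items",(-120,140,190,300),10),("sensor",(30,125,105,178),135)]: print(n,cen(E0,b,z),cen(E,b,z))
to(); print(bot.close_job())
```

```text
front items (array([-201.6,  -23.3,   26.8]), np.int64(1638)) (array([-192.1,  -27.5,   41. ]), np.int64(1957))
minus-y items (array([-110.5, -263.1,   16.4]), np.int64(950)) (array([-110.4, -263.1,   16.4]), np.int64(947))
plus-y items (array([ -9. , 253.5,  95. ]), np.int64(564)) (array([ -8.7, 253.8,  93.2]), np.int64(559))
sensor (array([ 75.7, 147.8, 145.1]), np.int64(220)) None
enc pos [-46.4  -1.3 219.6] F [-0.1 -0.1 -0.1] t 11.65 turn [-0.    -0.001  0.002]
the job is handed in; nothing more can be done
None
```

I pushed the lid down slowly along its arc, pressed it onto its stop and lifted off. I then pushed the bolt knob along until it hit a hard stop, retracted clear and handed the job in at about 11.7 s.

**Lid:** it lay flat, with a slope of about 0 at 124 to 125 mm, and took 23 N against its stop. Its fastest commanded closing speed was about 0.4 rad/s.

**Bolt:** the knob moved 46.5 to 48 mm according to three cameras, and stopped hard at 16 N. The rod is through the keeper. The starting travel was not measured, so this is a lower bound, just over the 45 mm needed.

**Bystanders:**
- **-y and +y items:** no real change in position.
- **Front items:** the measured average moved about 10 mm and its height rose 14 mm. The point count also grew, so I think the arm was inside the measuring box, but I did not recheck.
- **Sensor head:** it could not be measured in that last side view, probably because the arm hid it. The last wrist picture shows it by the hinge end of the deck, and I sensed no contact with it.

The fingers were about 95 mm above the lid and touching nothing at hand-in.

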